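# Put the clay cup away in the damp box and latch the lid

### The arm

A 7-joint arm with a two-finger parallel gripper is mounted at the origin on the work surface; the furniture and walls round the work are solid. World frame = base frame: x ahead of the robot, y to its left, z up, the work surface at z = 0. Lengths are in m, angles in rad, forces in N, time in s.
With the tool pointing down it reaches from about 0.35 to 0.9 m from the base axis. Payload 8.1 kg.
Tool frame: the origin (TCP) lies between the finger pads; the fingertips stand 8 mm ahead of it and the grasp point (between the pads) lies 11 mm behind it; x points along the fingers, z is the direction in which the jaws open and shut, and the axes are right-handed (so a half turn about x gives the same grasp; the last joint's range is limited). The gripper opens to 92 mm and grips with 3 to 60 N. Pads are 19 mm wide; open, the fingers measure 130 mm over their backs; the gripper's body (75 mm by 190 mm) begins 47 mm behind the grasp point.
Start: joints at [-1.217, 0.434, 0.025, 1.573, -0.012, 1.134, -0.075], TCP at [0.276, 0.561, 0.235] pointing down, gripper open.
Joint ranges: [-2.62, 2.62], [-0.44, 2.09], [-1.27, 1.32], [0.08, 2.57], [-1.32, 4.46], [0.12, 2], [-2.74, 2.74]. Speed limits (rad/s): [2.22, 2.22, 3.01, 3.01, 3.14, 3.14, 3.14].

### API

Orientations are given as a rotation vector (axis times angle).
In Python, from plant import manip gives the robot as it stands. The module is installed in compiled form; this text tells all that it offers.
- The arm moves only by the tool drive_tool, never from a script. Its arguments are lists of equal length, an entry for each row: "hand": the finger opening in mm, from 0 to 91.8; "slide": the shift along the world's x, y, z in mm, a list of three; "rot": the turn, a rotation vector about the world's x, y, z in rad, a list of three. In form: {"hand": [hand, ...], "slide": [[tx, ty, tz], ...], "rot": [[rx, ry, rz], ...]}. A call has 1 to 5 rows; each row is the pose to reach, as a shift and turn from the pose measured when the call began; what a row does not reach only later rows make up. A row lasts 1/10 s, in which the tool goes at most 50 mm and 8.59 degrees, less where a joint would pass 70% of its speed; a pose out of reach is approached as far as the arm can. A call with a gripper value outside its range is refused whole. The fingers move at their own pace and stop on an object; "newtons" is the grip in N (left out, the last holds). Time passes only in rows, so rows that repeat a pose let the fingers close. It gives the time, the measured TCP pose, the force and the opening at its end, in the units of the state.
- manip.state(): the state, without advancing time (a new reading comes with each control period).
- manip.grab_frame(name): name is "scene" or "top" or "wrist"; returns a dict with "pixels" (400x640x3 uint8, red, green, blue), "mtx" (3x3 intrinsics, pixels), "rvec" (rotation vector, rad) and "tvec" (3), from world to camera coordinates, as OpenCV has them. Camera axes: x right, y down, z forward; pixel columns grow to the right and rows downward; lengths in m; the calibration is good to about 2 mm. The wrist camera is an equidistant fisheye: a pixel r from the principal point sees the ray r / f radians off the axis. A picture is of the moment at which its call begins. There is no depth.
- manip.finish_job(): hands the job in, once; it reports no verdict.
The state is a dict: "t": time; "joint_pos": joint angles; "qd": joint speeds; "effort": joint torques, N m; "eef_pos": TCP position; "eef_rot": TCP orientation; "contact_force": force on the tool from outside, world axes, zero at the start; "wrist_torque": the same for the moment, N m; "grip_width": finger opening in m.
Only numpy, scipy, OpenCV 4.12 (cv2) and the standard library are available. Lean on these libraries where they do the work, as an engineer would, in place of code of your own. Each camera call takes 0.05 s, during which the arm holds its last target. There are 200 camera calls.

### The job

Put the unglazed brown clay cup away in the damp box: set it down upright on the plaster slab beside the cup already there, shut the lid without slamming it, and swing the lid latch round over the lid so that its nose climbs the brass keeper's ramp and drops into the notch behind it. The keeper is re-set along its rail whenever the seal is changed, so find the notch by feel, let the lever rise freely, don't force it against the keeper, and leave the other things where they stand.

Things in the scene. Friction and masses are not known exactly. Their poses are not given: they have to be found in the camera images.
- clay_cup_mid (a point): the unglazed reddish-brown clay cup, tapered, 52 mm across the rim, 34 mm across the foot, 43 mm tall, 75 g; point on its axis, 21.5 mm above its foot. Its place is swapped with those of the two near-black cups
- damp_box: fixed grey-white plastic box, 140 mm deep (its x), 200 mm wide (its y), rim 70 mm above the table, walls 5 mm; origin under its middle, on the table; x points from its front (latch side, towards the robot) to the hinge side, y to its left, z up
- slab_middle (a point): middle of the upper face of the white plaster slab that covers the box's floor, 15 mm above the table. Another brown cup, 54 mm across and 41 mm tall, is fixed on the slab, 12 mm from here along the box's x and 64 mm along its y; the rest of the slab is free
- damp_lid (a joint): angle of the dark grey lid in rad: 0 shut, 1.57 upright, limit 1.75; starts between 1.3 and 1.5. It stays where it is left (stiff hinge, about 0.32 N m)
- lid_hinge (a point): middle of the lid's hinge axis, which runs along the box's y at its far (+x) edge, 72 mm above the table. The lid is a plate 12 mm thick, 208 mm wide, reaching 144 mm from the axis towards the front; shut, its underside is level with the axis and its top is 84 mm above the table
- lid_front (a point): middle of the front edge of the lid's upper face; moves with the lid. Some 30 mm behind it a brass keeper (34 mm along x, 44 mm along y, up to 20 mm high, thin bolted ears) is clamped on a short rail along y: ramp at its left, notch at most 20 mm to either side of the lid's middle, end wall at its right
- latch: fixed aluminium bracket on the middle of the box's front wall with the latch's upright post, which stands 25 mm in front of the wall; origin on the table under the post's axis, axes parallel to the box's
- latch_pivot (a point): point on the post's axis, 107 mm above the table, mid-height of the lever while it is down. The post's nut stands up to 147 mm. 60 mm from the axis the lever has a round-ended nose (radius 5 mm) on its underside, which ends 5 mm above the shut lid while the lever is down
- latch_turn (a joint): angle of the lever about its post, rad, clockwise from above: 0 = pointing to the box's +y (parked), 1.57 = to +x, over the lid; starts -0.35 to 0, range -0.6 to 2.3, friction 0.04 N m. The nose meets the keeper's ramp somewhere between 0.62 and 1.46, then a flat crest, then the notch, which holds the lever at some angle between 1.22 and 1.94 against an upright end wall
- latch_lift (a joint): height of the lever above its lowest position, in m: a spring presses it down with 10 N, and 0.4 N more per mm. 0 when parked and at the ramp's start, 0.007 on the keeper's crest (ramp 20 mm long, crest 4 mm), 0.003 in the notch, at most 0.010
- latch_grip (a point): centre of the lever's upright black grip, a cylinder 16 mm across and 34 mm tall, 92 mm from the post's axis; 128 mm above the table while the lever is down; turns and lifts with it. The lever's upper face is 17 mm below the point. Held tightly, the lever cannot rise by itself: let the grip slide between the fingers or follow it up
- bowl_pile: fixed pile of three white bowls, about 90 mm across and up to 120 mm tall, between the box and the loose cups; origin under its middle, on the table
- black_cup_a_mid (a point): bystander, to be left alone: the larger of two near-black small cups, 60 mm across the rim, 43 mm tall; point on its axis, half-way up
- black_cup_b_mid (a point): bystander, to be left alone: the smaller near-black small cup, 56 mm across the rim, 41 mm tall; point on its axis, half-way up
- coral_bottle_mid (a point): bystander, to be left alone: small paint bottle with coral bands, 34 mm across, 88 mm tall; point on its axis, half-way up
- yellow_bottle_mid (a point): bystander, to be left alone: small paint bottle with yellow bands, 34 mm across, 88 mm tall; point on its axis, half-way up
- teal_marker_mid (a point): bystander, to be left alone: teal marker bottle, 30 mm across, 112 mm tall; point on its axis, half-way up

How it is judged:
On the way, in this order (a step that is already met when the one before it is completed fails the run):
1. the clay cup stands upright on the slab in the damp box, let go (x of clay_cup_mid in the frame of damp_box between -0.065 and 0.065 m and y of clay_cup_mid in the frame of damp_box between -0.095 and 0.095 m and z of clay_cup_mid in the frame of damp_box below 0.042 m and angle between clay_cup_mid's own z axis and vertical below 0.15 rad and contact force between the fingers and clay_cup below 0.1 N and linear speed of clay_cup below 0.03 m/s), for 0.2 s.
2. the lid is shut (value of joint damp_lid below 0.03 rad), for 0.2 s.
3. the lever has climbed the keeper's ramp (value of joint latch_lift above 0.0055 m and value of joint damp_lid below 0.03 rad), for 0.02 s.
At the end, for the whole second after the job is handed in: the clay cup stands upright (within 0.15 rad) on the slab inside the damp box, the lid is shut (under 0.03 rad), the lever is past the keeper's crest and down in the notch (angle between 1.18 and 2.0 rad, lift between 1.5 and 4.4 mm), all at rest (x of clay_cup_mid in the frame of damp_box between -0.065 and 0.065 m and y of clay_cup_mid in the frame of damp_box between -0.095 and 0.095 m and z of clay_cup_mid in the frame of damp_box below 0.042 m and angle between clay_cup_mid's own z axis and vertical below 0.15 rad and value of joint damp_lid below 0.03 rad and value of joint latch_turn between 1.18 and 2 rad and value of joint latch_lift between 0.0015 and 0.0044 m and linear speed of clay_cup below 0.02 m/s and velocity of joint latch_turn between -0.05 and 0.05 rad/s); the robot touches nothing.
It fails at once if the lever or its nose pressed against the keeper or lid with more than 50 N (contact force between latch and damp_box above 50 N).
It fails at once if the lid slammed (the last 0.25 rad faster than 3 rad/s) (value of joint damp_lid below 0.25 rad and velocity of joint damp_lid below -3 rad/s).
It fails at once if the clay cup dropped into the box (faster than 0.5 m/s below the rim) (x of clay_cup_mid in the frame of damp_box between -0.065 and 0.065 m and y of clay_cup_mid in the frame of damp_box between -0.095 and 0.095 m and z of clay_cup_mid in the frame of damp_box below 0.07 m and linear speed of clay_cup above 0.5 m/s).
It fails at once if a bystander moved more than 20 mm (distance of any of black_cup_a_mid, black_cup_b_mid, coral_bottle_mid, yellow_bottle_mid, teal_marker_mid from where it was at the start of the episode above 0.02 m).
It also fails if it takes over 70 s, if anything falls off the work surface, if the arm or the gripper's body presses on something with over 40 N, if the wrist force passes 120 N, or if a joint passes its speed limit or range.

## Working session

There is one attempt and no reset: what is moved stays moved. The work goes in short steps, Python scripts to look and compute and a tool call to move; the robot and the scene stay as the last step left them, time stands still between calls to the robot, and variables do not carry over. Pictures are saved under pics/ and viewed, about 8 in all and at most 12, crops included, and the job is handed in when it is done.

Besides the shell and the picture viewer there is one more tool, called as name(argument=value, ...), one argument or row to a line, values as JSON. drive_tool: Moves the arm, as the interface text tells. Its arguments: {"type":"object","properties":{"hand":{"type":"array"},"slide":{"type":"array"},"rot":{"type":"array"},"newtons":{"type":"number"}},"required":["hand","slide","rot"]}

```bash
mkdir -p pics; cat > h.py <<'E'
import numpy as np, cv2
from plant import manip
def grab(n,f=None):
    d=manip.grab_frame(n)
    if f: cv2.imwrite('pics/'+f,d['pixels'][:,:,::-1])
    d['R']=cv2.Rodrigues(np.array(d['rvec'],float))[0]; d['t']=np.array(d['tvec'],float).ravel(); d['K']=np.array(d['mtx'])
    return d
def onplane(d,uv,z):
    uv=np.atleast_2d(np.array(uv,float)); r=np.linalg.solve(d['K'],np.c_[uv,np.ones(len(uv))].T)
    w=d['R'].T@r; c=-d['R'].T@d['t']
    return (c[:,None]+w*((z-c[2])/w[2])).T
def proj(d,P):
    p=d['R']@np.atleast_2d(np.array(P,float)).T+d['t'][:,None]; q=d['K']@p
    return (q[:2]/q[2]).T
E
python3 - <<'E'
from h import *
import pickle
for n in('scene','top'):
    d=grab(n,n+'0.png'); pickle.dump(d,open(n+'.pkl','wb')); print(n,d['K'].tolist(),(-d['R'].T@d['t']).round(3),d['R'].round(2).tolist())
s=manip.state();print(s)
E
```

```text
scene [[387.511541159731, 0.0, 315.91104160106545], [0.0, 387.511541159731, 195.07199277416993], [0.0, 0.0, 1.0]] [-0.257 -0.617  0.681] [[0.64, -0.77, -0.01], [-0.4, -0.32, -0.86], [0.66, 0.55, -0.52]]
top [[460.4318262993579, 0.0, 324.08687970624635], [0.0, 460.4318262993579, 200.81566843481005], [0.0, 0.0, 1.0]] [0.264 0.015 1.539] [[0.02, -1.0, -0.0], [-0.98, -0.02, -0.18], [0.18, 0.01, -0.98]]
{'t': 0.1, 'joint_pos': array([-1.21659305,  0.4351569 ,  0.02494757,  1.5739507 , -0.01164092,
        1.13396354, -0.07508572]), 'qd': array([ 2.08362549e-03,  1.55678887e-04,  9.07701910e-04, -3.73726172e-03,
       -9.01411446e-05, -5.48213363e-04,  5.26637007e-05]), 'effort': array([ 1.43147365e-03, -6.69117737e+01,  9.86932777e-01, -3.15146434e+01,
       -6.06379774e-02,  3.72739148e-02,  7.19259856e-05]), 'eef_pos': array([0.27551403, 0.56054201, 0.23404231]), 'eef_rot': array([-0.86721652,  1.39246644,  0.8659584 ]), 'contact_force': array([-0.70406573,  0.07301897, -0.61394706]), 'wrist_torque': array([-0.00277781, -0.01437341,  0.0521799 ]), 'grip_width': 0.09177126704636795}
```

View pics/scene0.png

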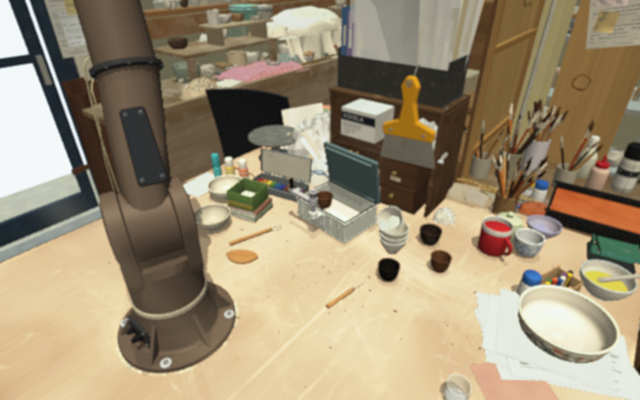

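View pics/top0.png

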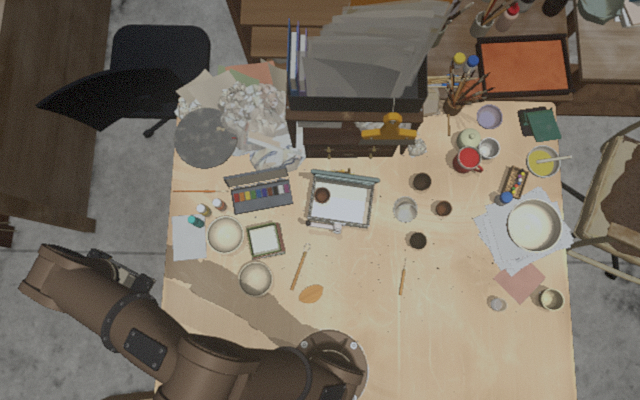

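The scene view shows the box near (338,208), the brown cup near (441,261), and black cups near (388,269) and (430,234). In the top view the brown cup is at (443,208), the bowls at (405,209), and the box at (341,200). I'll zoom in next.

```bash
python3 - <<'E'
import cv2,numpy as np
a=cv2.imread('pics/top0.png')[160:255,295:460]; b=cv2.imread('pics/scene0.png')[135:285,285:460]
a=cv2.resize(a,None,fx=4.8,fy=4.8,interpolation=2)[:,:]; cv2.imwrite('pics/c1.png',a)
b=cv2.resize(b,None,fx=4,fy=4,interpolation=2); cv2.imwrite('pics/c2.png',b)
from h import *
import pickle
d=pickle.load(open('top.pkl','rb'));s=pickle.load(open('scene.pkl','rb'))
im=d['pixels'].astype(int)
# brown cup blob
def blob(x0,x1,y0,y1,thr):
    m=(im[y0:y1,x0:x1].sum(2)<thr); n,l,st,c=cv2.connectedComponentsWithStats(m.astype(np.uint8)); k=1+np.argmax(st[1:,4]); return c[k]+[x0,y0],st[k]
for nm,bx in(('brown',(430,458,195,222)),('bA',(408,435,170,195)),('bB',(405,432,228,252))):
    c,st=blob(*bx,300);print(nm,c,st,onplane(d,c,.03))
E
```

```text
brown [443.03703704 208.32804233] [  5   6  17  15 189] [[ 0.52230422 -0.37082109  0.03      ]]
bA [421.34509804 181.49411765] [  4   3  19  18 255] [[ 0.61219393 -0.30046962  0.03      ]]
bB [417.36199095 240.4841629 ] [  4   5  17  16 221] [[ 0.41369727 -0.28392809  0.03      ]]
```

View pics/c1.png

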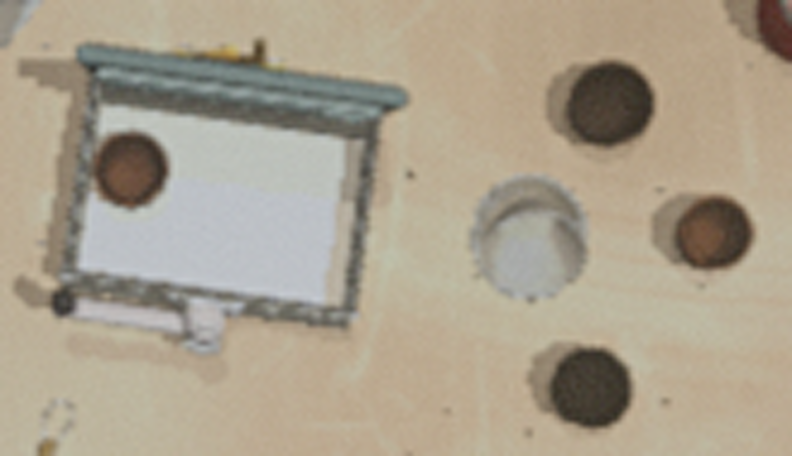

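View pics/c2.png

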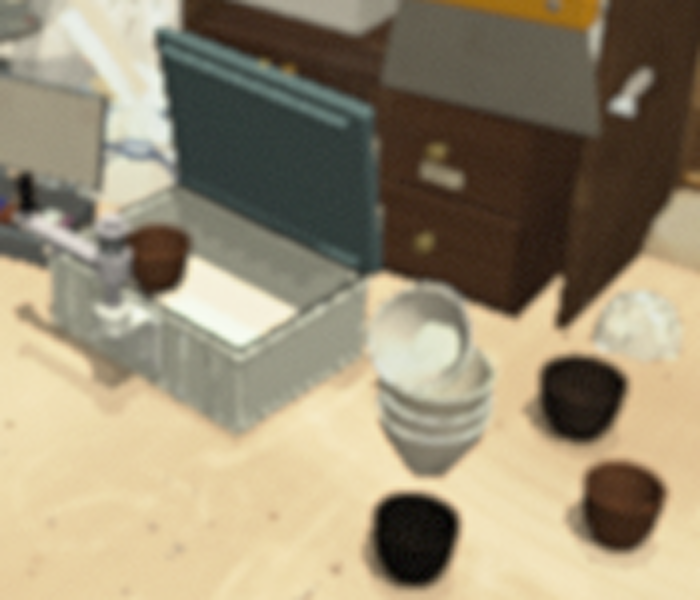

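```bash
cat > fit.py <<'E'
from h import *
import pickle
from scipy.optimize import least_squares
d=pickle.load(open('top.pkl','rb'));s=pickle.load(open('scene.pkl','rb'))
T=lambda x,y:((x+.5)/4.8-.5+295,(y+.5)/4.8-.5+160)
S=lambda x,y:((x+.5)/4-.5+285,(y+.5)/4-.5+135)
H=.072
def lid(th,r,h,y): # h: height above underside
    return [ .07-r*np.cos(th)+h*np.sin(th), y, H+r*np.sin(th)+h*np.cos(th)]
obs=[(d,T(62,285),lambda t,a:[-.07,.1,.07]),(d,T(350,325),lambda t,a:[-.07,-.1,.07]),(d,T(131,168),lambda t,a:[.012,.064,.056]),
(d,T(205,332),lambda t,a:[-.095,0,.147]),(d,T(63,300),lambda t,a:[-.095+.092*np.sin(a),.092*np.cos(a),.145]),
(s,S(238,350),lambda t,a:[-.07,-.1,.07]),(s,S(238,432),lambda t,a:[-.07,-.1,0]),(s,S(365,275),lambda t,a:[.07,-.1,.07]),
(s,S(112,218),lambda t,a:[-.095,0,.147]),(s,S(160,248),lambda t,a:[.012,.064,.050]),
(s,S(25,190),lambda t,a:[-.095+.092*np.sin(a),.092*np.cos(a),.128]),
(s,S(158,34),lambda t,a:lid(t,.144,0.006,.104)),(s,S(376,112),lambda t,a:lid(t,.144,.006,-.104)),
(d,T(82,52),lambda t,a:lid(t,.144,0.006,.104)),(d,T(405,98),lambda t,a:lid(t,.144,.006,-.104))]
def W(p,b): c,q=np.cos(p[2]),np.sin(p[2]); return np.array([p[0]+c*b[0]-q*b[1],p[1]+q*b[0]+c*b[1],b[2]])
def res(p): return np.ravel([proj(c,W(p,f(p[3],p[4])))[0]-uv for c,uv,f in obs])
if __name__=='__main__':
    r=least_squares(res,[.53,-.03,-.1,1.4,-.1],loss='soft_l1'); p=r.x
    print(p.round(4)); print(res(p).reshape(-1,2).round(1).tolist())
    np.save('box.npy',p)
    print('brown',onplane(d,(443.05,208.1),.041),'scene',onplane(s,S(624,478),.043))
    print('bowl',onplane(d,T(530,238),.12), 'bA',onplane(d,T(610,104),.04),'bB',onplane(d,T(592,388),.04))
E
python3 fit.py
```

```text
[ 0.5353 -0.0318 -0.1234  1.3916  0.0109]
[[0.2, -1.9], [1.8, -1.4], [0.5, 0.2], [0.7, -2.7], [0.5, -0.5], [-0.3, 1.4], [-1.0, 1.3], [0.6, 0.9], [-0.9, -0.0], [-1.4, -0.1], [-0.3, 1.1], [-1.1, -2.4], [-1.8, -0.2], [-1.1, -0.4], [1.4, -0.2]]
brown [[ 0.52118528 -0.36807153  0.041     ]] scene [[ 0.52995506 -0.37038221  0.043     ]]
bowl [[ 0.50182416 -0.22917819  0.12      ]] bA [[ 0.61067281 -0.29953344  0.04      ]] bB [[ 0.41289569 -0.28382288  0.04      ]]
```

```bash
python3 - <<'E'
from fit import *
from scipy.spatial.transform import Rotation as R
st=manip.state(); print(R.from_rotvec(st['eef_rot']).as_matrix().round(3).tolist(), st['joint_pos'].round(2), st['eef_pos'])
print('cab',onplane(d,[(350,157),(305,157)],0),'brush',onplane(d,[(390,147),(390,145)],.35))
p=np.load('box.npy')
for b in ([0,0,0],[-.01,-.03,0],[-.095,0,0],[.07,0,0],[.1,-.08,0]): print(b,W(p,b).round(4))
E
```

```text
[[-0.001, -0.897, 0.441], [-0.001, 0.441, 0.897], [-1.0, -0.0, -0.001]] [-1.22  0.44  0.02  1.57 -0.01  1.13 -0.08] [0.27551403 0.56054201 0.23404231]
cab [[ 0.7010607  -0.06175155  0.        ]
 [ 0.69801132  0.09384182  0.        ]] brush [[ 0.63153924 -0.15125214  0.35      ]
 [ 0.6371169  -0.15128224  0.35      ]]
[0, 0, 0] [ 0.5353 -0.0318  0.    ]
[-0.01, -0.03, 0] [ 0.5217 -0.0604  0.    ]
[-0.095, 0, 0] [ 0.4411 -0.0201  0.    ]
[0.07, 0, 0] [ 0.6048 -0.0404  0.    ]
[0.1, -0.08, 0] [ 0.6247 -0.1235  0.    ]
```

drive_tool(
  hand=[91,91,91,91,91],
  slide=[
    [12,-46,14],
    [24,-92,28],
    [36,-138,42],
    [48,-184,56],
    [60,-225,70],
  ],
  rot=[
    [0,0,-0.07],
    [0,0,-0.14],
    [0,0,-0.21],
    [0,0,-0.28],
    [0,0,-0.34],
  ],
)

```text
t: 0.6
eef_pos: [0.3357, 0.3329, 0.3043]
eef_rot: [-0.603, 1.487, 0.602]
contact_force: [0.7, -0.3, 0.1]
grip_width: 0.0908
```

drive_tool(
  hand=[91,91,91,91,91],
  slide=[
    [12,-46,0],
    [24,-92,0],
    [36,-138,0],
    [48,-184,0],
    [60,-230,0],
  ],
  rot=[
    [0,0,-0.07],
    [0,0,-0.14],
    [0,0,-0.21],
    [0,0,-0.28],
    [0,0,-0.34],
  ],
)

```text
t: 1.1
eef_pos: [0.3955, 0.1009, 0.3043]
eef_rot: [-0.336, 1.546, 0.335]
contact_force: [1.3, 0.2, -0.1]
grip_width: 0.0912
```

drive_tool(
  hand=[91,91,91,91,91],
  slide=[
    [12,-46,0],
    [24,-92,0],
    [36,-138,0],
    [48,-184,0],
    [60,-230,0],
  ],
  rot=[
    [0,0,-0.07],
    [0,0,-0.14],
    [0,0,-0.21],
    [0,0,-0.28],
    [0,0,-0.34],
  ],
)

```text
t: 1.6
eef_pos: [0.4554, -0.1309, 0.3043]
eef_rot: [-0.067, 1.571, 0.067]
contact_force: [0.9, 0.7, 0.0]
grip_width: 0.0909
```

drive_tool(
  hand=[91,91,91,91,91],
  slide=[
    [12,-46,0],
    [24,-92,0],
    [36,-138,0],
    [48,-184,0],
    [60,-230,0],
  ],
  rot=[
    [0,0,-0.07],
    [0,0,-0.14],
    [0,0,-0.21],
    [0,0,-0.28],
    [0,0,-0.34],
  ],
)

```text
t: 2.1
eef_pos: [0.5158, -0.3624, 0.3038]
eef_rot: [0.202, 1.563, -0.201]
contact_force: [0.4, 0.4, 0.4]
grip_width: 0.0907
```

```bash
cat >> h.py <<'E'
def fproj(d,P):  # equidistant fisheye
    p=d['R']@np.atleast_2d(np.array(P,float)).T+d['t'][:,None]; th=np.arctan2(np.hypot(p[0],p[1]),p[2]); ph=np.arctan2(p[1],p[0]); f=d['K'][0,0]
    return np.c_[d['K'][0,2]+f*th*np.cos(ph),d['K'][1,2]+f*th*np.sin(ph)]
def fplane(d,uv,z):
    uv=np.atleast_2d(np.array(uv,float))-d['K'][:2,2]; r=np.hypot(*uv.T); th=r/d['K'][0,0]
    w=d['R'].T@np.c_[uv*(np.sin(th)/r)[:,None],np.cos(th)].T; c=-d['R'].T@d['t']
    return (c[:,None]+w*((z-c[2])/w[2])).T
E
python3 - <<'E'
from h import *
import pickle
d=grab('wrist','w1.png');pickle.dump(d,open('w1.pkl','wb'));print(d['K'].tolist(),-d['R'].T@d['t'])
print('cup exp',fproj(d,[[.524,-.369,.043]]))
print('bowl',fproj(d,[[.502,-.229,.12]]))
E
```

```text
[[309.70691628693146, 0.0, 321.8290346265546], [0.0, 309.70691628693146, 201.50077194194722], [0.0, 0.0, 1.0]] [ 0.5345063  -0.29172477  0.45312695]
cup exp [[329.51354973 174.17471694]]
bowl [[277.89171568  68.95130512]]
```

View pics/w1.png

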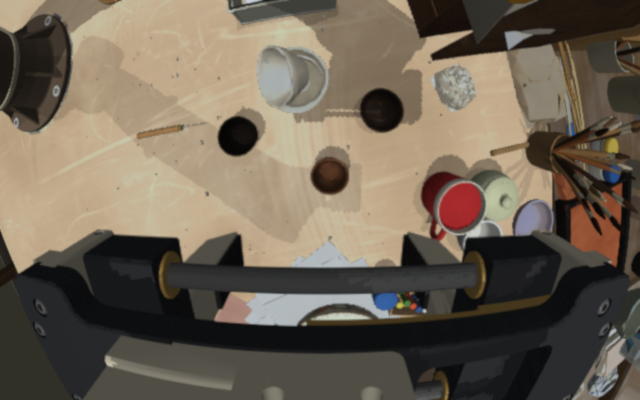

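The wrist view shows the brown cup at (330,174), within 1 px of the predicted position, so I'm descending to grasp it.

drive_tool(
  hand=[91,91,91,91,91],
  slide=[
    [3,-3,-45],
    [6,-5,-90],
    [8,-7,-135],
    [8,-7,-180],
    [8,-7,-220],
  ],
  rot=[
    [0,0,0],
    [0,0,0],
    [0,0,0],
    [0,0,0],
    [0,0,0],
  ],
)

```text
t: 2.65
eef_pos: [0.5221, -0.3764, 0.0804]
eef_rot: [0.206, 1.565, -0.212]
contact_force: [0.7, 0.8, 0.3]
grip_width: 0.0913
```

drive_tool(
  hand=[91,91,91,70,45],
  slide=[
    [0,0,-30],
    [0,0,-50],
    [0,0,-60],
    [0,0,-61],
    [0,0,-61],
  ],
  rot=[
    [0,0,0],
    [0,0,0],
    [0,0,0],
    [0,0,0],
    [0,0,0],
  ],
  newtons=12,
)

```text
t: 3.15
eef_pos: [0.5224, -0.3768, 0.0201]
eef_rot: [0.205, 1.565, -0.213]
contact_force: [-0.1, -0.5, 0.3]
grip_width: 0.0796
```

drive_tool(
  hand=[40,40,40,40,40],
  slide=[
    [0,0,0],
    [0,0,0],
    [0,0,0],
    [0,0,0],
    [0,0,0],
  ],
  rot=[
    [0,0,0],
    [0,0,0],
    [0,0,0],
    [0,0,0],
    [0,0,0],
  ],
  newtons=12,
)

```text
t: 3.65
eef_pos: [0.5228, -0.377, 0.0206]
eef_rot: [0.205, 1.564, -0.213]
contact_force: [0.3, 0.8, 4.4]
grip_width: 0.0491
```

The grip is about 7 mm off in y because of the lag at the call's start, so I'm regripping centred.

drive_tool(
  hand=[80,80,80,80,80],
  slide=[
    [0,0,0],
    [0,0,0],
    [0,0,0],
    [1,7,3],
    [1,7,3],
  ],
  rot=[
    [0,0,0],
    [0,0,0],
    [0,0,0],
    [0,0,0],
    [0,0,0],
  ],
)

```text
t: 4.15
eef_pos: [0.5243, -0.3687, 0.0237]
eef_rot: [0.205, 1.564, -0.211]
contact_force: [-0.3, 0.8, 0.3]
grip_width: 0.0795
```

drive_tool(
  hand=[40,40,40,40,40],
  slide=[
    [0,0,0],
    [0,0,0],
    [0,0,0],
    [0,0,0],
    [0,0,0],
  ],
  rot=[
    [0,0,0],
    [0,0,0],
    [0,0,0],
    [0,0,0],
    [0,0,0],
  ],
  newtons=12,
)

```text
t: 4.65
eef_pos: [0.5242, -0.3688, 0.0237]
eef_rot: [0.205, 1.564, -0.211]
contact_force: [0.4, 0.3, -0.1]
grip_width: 0.0498
```

drive_tool(
  hand=[40,40,40,40,40],
  slide=[
    [0,0,0],
    [0,0,0],
    [0,0,10],
    [0,0,30],
    [0,0,60],
  ],
  rot=[
    [0,0,0],
    [0,0,0],
    [0,0,0],
    [0,0,0],
    [0,0,0],
  ],
)

```text
t: 5.15
eef_pos: [0.5233, -0.3681, 0.0836]
eef_rot: [0.206, 1.566, -0.211]
contact_force: [0.9, -0.5, -0.0]
grip_width: 0.0492
```

```bash
python3 - <<'E'
from h import *
d=grab('wrist'); s=manip.state(); print({k:np.round(s[k],3) for k in('t','eef_pos','eef_rot','contact_force','grip_width')})
cv2.imwrite('pics/w2.png',d['pixels'][100:400,120:560,::-1])
E
```

```text
{'t': np.float64(5.2), 'eef_pos': array([ 0.525, -0.371,  0.089]), 'eef_rot': array([ 0.204,  1.559, -0.213]), 'contact_force': array([ 1.1  , -1.76 ,  2.394]), 'grip_width': np.float64(0.049)}
```

View pics/w2.png

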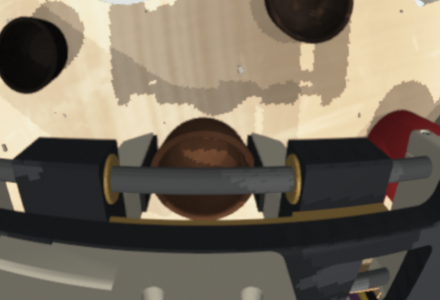

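The cup is held centred between the pads at about (207,165) in the crop. Now I'll carry it over the bowls to the box while turning the jaws along the box's y.

drive_tool(
  hand=[40,40,40,40,40],
  slide=[
    [0,0,40],
    [0,5,80],
    [0,15,120],
    [0,30,150],
    [0,60,165],
  ],
  rot=[
    [0,0,0],
    [0,0,0.05],
    [0,0,0.17],
    [0,0,0.3],
    [0,0,0.43],
  ],
)

```text
t: 5.7
eef_pos: [0.5253, -0.3133, 0.2584]
eef_rot: [-0.138, 1.561, 0.122]
contact_force: [0.2, -0.5, -0.8]
grip_width: 0.0495
```

drive_tool(
  hand=[40,40,40,40,40],
  slide=[
    [0,30,0],
    [0,60,0],
    [0,90,0],
    [0,120,0],
    [0,150,0],
  ],
  rot=[
    [0,0,0.13],
    [0,0,0.26],
    [0,0,0.4],
    [0,0,0.53],
    [0,0,0.66],
  ],
)

```text
t: 6.2
eef_pos: [0.5249, -0.1624, 0.2591]
eef_rot: [-0.654, 1.462, 0.642]
contact_force: [0.1, 0.0, -1.4]
grip_width: 0.0496
```

drive_tool(
  hand=[40,40,40,40,40],
  slide=[
    [0,25,0],
    [0,50,0],
    [0,75,0],
    [-4,98,0],
    [-4,98,0],
  ],
  rot=[
    [0,0,0.13],
    [0,0,0.26],
    [0,0,0.4],
    [0,0,0.53],
    [0,0,0.62],
  ],
)

```text
t: 6.7
eef_pos: [0.5205, -0.0609, 0.2595]
eef_rot: [-1.128, 1.246, 1.122]
contact_force: [0.7, 0.3, -1.5]
grip_width: 0.0493
```

drive_tool(
  hand=[40,40],
  slide=[
    [0,0,0],
    [0,0,0],
  ],
  rot=[
    [0,0,0],
    [0,0,0],
  ],
)

```text
t: 6.9
eef_pos: [0.5204, -0.0612, 0.2599]
eef_rot: [-1.126, 1.247, 1.119]
contact_force: [0.1, 1.1, -0.7]
grip_width: 0.0495
```

```bash
python3 - <<'E'
from fit import *
from scipy.spatial.transform import Rotation as R
d=grab('wrist','w3.png');pickle.dump(d,open('w3.pkl','wb')); s=manip.state(); print(s['eef_pos'],R.from_rotvec(s['eef_rot']).as_matrix().round(3).tolist(),s['grip_width'],s['joint_pos'].round(2))
p=np.load('box.npy')
for b in ([-.07,.1,.07],[-.07,-.1,.07],[.07,-.1,.07],[.07,.1,.07],[-.095,0,.147],[.012,.064,.056],[-.095,.092,.145]): print(b,fproj(d,W(p,b)).round(1))
E
```

```text
[ 0.5204212  -0.06146983  0.25982569] [[0.012, -0.993, 0.114], [0.006, 0.114, 0.993], [-1.0, -0.011, 0.007]] 0.04889547101169095 [-0.27  0.24  0.36  1.81 -0.1   1.09  1.58]
[-0.07, 0.1, 0.07] [[436.2 131.9]]
[-0.07, -0.1, 0.07] [[258.2 128.1]]
[0.07, -0.1, 0.07] [[263.2 245.9]]
[0.07, 0.1, 0.07] [[425.1 245.6]]
[-0.095, 0, 0.147] [[358.9 103.1]]
[0.012, 0.064, 0.056] [[399.1 197.6]]
[-0.095, 0.092, 0.145] [[458.8 110. ]]
```

View pics/w3.png

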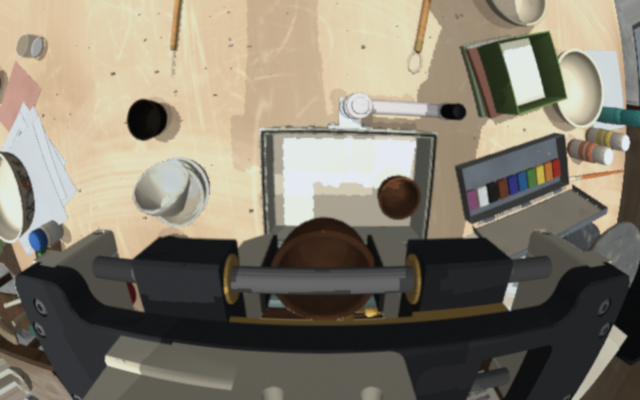

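The wrist view shows the box corners at (437,132) and (261,129), the fixed cup at (399,197), the nut at (359,105) and the grip at (455,111). These agree with the fit to within a few px, so I'll refit with them included.

```bash
cat > fit2.py <<'E'
from fit import *
w=pickle.load(open('w3.pkl','rb'))
o2=[((437,132),lambda a:[-.07,.1,.07]),((261,129),lambda a:[-.07,-.1,.07]),((399,197.5),lambda a:[.012,.064,.056]),((359,105.5),lambda a:[-.095,0,.147]),((455.5,111),lambda a:[-.095+.092*np.sin(a),.092*np.cos(a),.145])]
def res2(p): return np.r_[res(p),2*np.ravel([fproj(w,W(p,f(p[4])))[0]-uv for uv,f in o2])]
r=least_squares(res2,np.load('box.npy'),loss='soft_l1');p=r.x;print(p.round(4),res2(p)[-10:].round(1)/2)
np.save('box.npy',p)
for b in ([-.012,-.032,0],[-.095,0,0],[.07,0,0]): print(b,W(p,b).round(4))
E
python3 fit2.py
```

```text
[ 0.5361 -0.0314 -0.1192  1.3863  0.0064] [-0.65  0.15 -2.55  0.15  0.5   0.45 -0.05 -1.55  3.35  0.05]
[-0.012, -0.032, 0] [ 0.5204 -0.0618  0.    ]
[-0.095, 0, 0] [ 0.4418 -0.0201  0.    ]
[0.07, 0, 0] [ 0.6056 -0.0397  0.    ]
```

drive_tool(
  hand=[40,40,40,40,40],
  slide=[
    [0,0,-40],
    [0,0,-80],
    [0,0,-115],
    [0,0,-145],
    [0,0,-170],
  ],
  rot=[
    [0,0,0],
    [0,0,0],
    [0,0,0],
    [0,0,0],
    [0,0,0],
  ],
)

```text
t: 7.45
eef_pos: [0.5199, -0.0623, 0.0883]
eef_rot: [-1.123, 1.25, 1.117]
contact_force: [0.2, 0.2, -0.5]
grip_width: 0.0497
```

drive_tool(
  hand=[40,40,40,40,40],
  slide=[
    [0,0,-15],
    [0,0,-30],
    [0,0,-40],
    [0,0,-46],
    [0,0,-48],
  ],
  rot=[
    [0,0,0],
    [0,0,0],
    [0,0,0],
    [0,0,0],
    [0,0,0],
  ],
)

```text
t: 7.95
eef_pos: [0.5199, -0.0626, 0.04]
eef_rot: [-1.122, 1.251, 1.116]
contact_force: [0.5, 0.6, -0.2]
grip_width: 0.0496
```

drive_tool(
  hand=[40,40],
  slide=[
    [0,0,0],
    [0,0,0],
  ],
  rot=[
    [0,0,0],
    [0,0,0],
  ],
)

```text
t: 8.15
eef_pos: [0.5204, -0.0627, 0.0406]
eef_rot: [-1.122, 1.251, 1.115]
contact_force: [-0.8, 0.4, -0.2]
grip_width: 0.0492
```

drive_tool(
  hand=[40,40,40],
  slide=[
    [0,0,-1],
    [0,0,-2],
    [0,0,-2],
  ],
  rot=[
    [0,0,0],
    [0,0,0],
    [0,0,0],
  ],
)

```text
t: 8.45
eef_pos: [0.5206, -0.0626, 0.0387]
eef_rot: [-1.123, 1.25, 1.115]
contact_force: [0.3, 0.7, 0.2]
grip_width: 0.0495
```

drive_tool(
  hand=[50,54,58,62,64],
  slide=[
    [0,0,0],
    [0,0,0],
    [0,0,0],
    [0,0,0],
    [0,0,0],
  ],
  rot=[
    [0,0,0],
    [0,0,0],
    [0,0,0],
    [0,0,0],
    [0,0,0],
  ],
)

```text
t: 8.95
eef_pos: [0.5206, -0.0626, 0.0387]
eef_rot: [-1.123, 1.25, 1.115]
contact_force: [0.2, -0.4, 0.1]
grip_width: 0.0637
```

drive_tool(
  hand=[64,64,64,64,64],
  slide=[
    [0,0,0],
    [0,0,10],
    [0,0,40],
    [0,0,80],
    [0,0,120],
  ],
  rot=[
    [0,0,0],
    [0,0,0],
    [0,0,0],
    [0,0,0],
    [0,0,0],
  ],
)

```text
t: 9.45
eef_pos: [0.5201, -0.0628, 0.1605]
eef_rot: [-1.122, 1.251, 1.115]
contact_force: [1.2, 0.4, -1.1]
grip_width: 0.0639
```

drive_tool(
  hand=[0,0,0,0,0],
  slide=[
    [0,0,40],
    [0,0,80],
    [0,0,120],
    [0,0,140],
    [0,0,140],
  ],
  rot=[
    [0,0,0],
    [0,0,0],
    [0,0,0],
    [0,0,0],
    [0,0,0],
  ],
)

```text
t: 9.95
eef_pos: [0.5214, -0.0632, 0.3045]
eef_rot: [-1.124, 1.246, 1.111]
contact_force: [0.3, 0.3, 0.2]
grip_width: 0.0286
```

```bash
python3 - <<'E'
from fit import *
d=grab('wrist','w4.png');pickle.dump(d,open('w4.pkl','wb'));p=np.load('box.npy')
print(manip.state()['eef_pos'])
print('cup rim expected',fproj(d,[.5204,-.062,.058]))
c=d['pixels'][60:360,160:540,::-1]; cv2.imwrite('pics/w4c.png',cv2.resize(c,None,fx=2,fy=2))
for b in (lid(p[3],.144,.012,.104),lid(p[3],.144,.012,-.104)): print(W(p,b), fproj(d,W(p,b)))
E
```

```text
[ 0.5205306  -0.06296401  0.30234464]
cup rim expected [[321.47430624 169.01477775]]
[0.60344754 0.06526556 0.21575794] [[465.45201254 272.23847534]]
[ 0.57872198 -0.14125961  0.21575794] [[242.78557541 277.06417694]]
```

View pics/w4c.png

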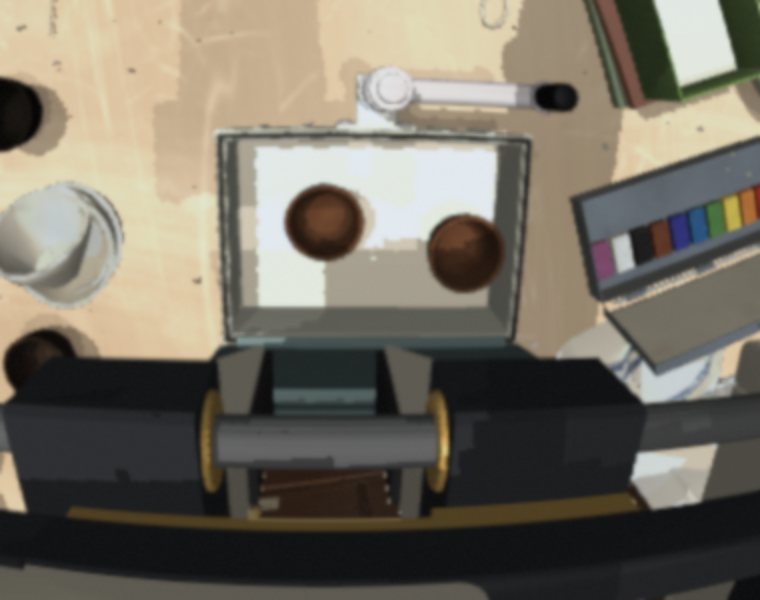

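The cup stands upright on the slab at crop (324,221), beside the fixed cup at (466,253). Before reaching behind the lid I'll check the clearance to the cabinet and the hanging tool.

```bash
python3 - <<'E'
from fit import *
def tri(us,ut):
    P=[c['K']@np.c_[c['R'],c['t']] for c in (s,d)]
    X=cv2.triangulatePoints(P[0],P[1],np.array(us,float),np.array(ut,float)).ravel();X=X[:3]/X[3]; return X.round(3),(proj(s,X)-us).round(1)
for us,ut in(((408,132),(388,132)),((412,80),(398,115)),((409,122),(386,130)),((332,90),(304,124)),((468,98),(425,124)),((465,96),(406,155))): print(us,ut,*tri(us,ut))
w=pickle.load(open('w4.pkl','rb'));p=np.load('box.npy')
print(W(p,[.095,-.07,0]),W(p,[.02,-.07,0]))
hs=cv2.inRange(cv2.cvtColor(d['pixels'],cv2.COLOR_RGB2HSV),(10,150,120),(28,255,255)); ys,xs=np.nonzero(hs[90:160,350:430]);print('orange top',xs.min()+350,xs.max()+350,ys.min()+90,ys.max()+90)
hs=cv2.inRange(cv2.cvtColor(s['pixels'],cv2.COLOR_RGB2HSV),(10,150,120),(28,255,255)); ys,xs=np.nonzero(hs[60:170,370:450]);print('orange scene',xs.min()+370,xs.max()+370,ys.min()+60,ys.max()+60)
E
```

```text
(408, 132) (388, 132) [ 0.703 -0.158  0.265] [[-0.2  0. ]]
(412, 80) (398, 115) [ 0.696 -0.16   0.414] [[ 1.7 -0.4]]
(409, 122) (386, 130) [ 0.702 -0.152  0.293] [[-2.2  0.4]]
(332, 90) (304, 124) [0.687 0.087 0.347] [[ 3.7 -0.7]]
(468, 98) (425, 124) [ 0.703 -0.268  0.377] [[-15.8   2.7]]
(465, 96) (406, 155) [ 0.628 -0.244  0.395] [[-33.9   2.8]]
[ 0.62209972 -0.11221007  0.        ] [ 0.5476315 -0.1032946  0.       ]
orange top 361 415 112 136
orange scene 383 434 75 142
```

drive_tool(
  hand=[0,0,0,0,0],
  slide=[
    [35,-20,0],
    [70,-40,0],
    [96,-57,0],
    [96,-57,0],
    [96,-57,0],
  ],
  rot=[
    [0,0,0],
    [0,0,0],
    [0,0,0],
    [0,0,0],
    [0,0,0],
  ],
)

```text
t: 10.5
eef_pos: [0.6158, -0.1203, 0.3005]
eef_rot: [-1.121, 1.252, 1.114]
contact_force: [-0.3, 0.0, -0.5]
grip_width: 0.0008
```

drive_tool(
  hand=[0,0,0,0,0],
  slide=[
    [0,0,-30],
    [0,0,-60],
    [0,0,-90],
    [0,0,-108],
    [0,0,-108],
  ],
  rot=[
    [0,0,0],
    [0,0,0],
    [0,0,0],
    [0,0,0],
    [0,0,0],
  ],
)

```text
t: 11.0
eef_pos: [0.613, -0.1188, 0.1897]
eef_rot: [-1.118, 1.255, 1.119]
contact_force: [0.4, -0.3, -0.6]
grip_width: 0.0003
```

```bash
python3 - <<'E'
from fit import *
p=np.load('box.npy'); st=manip.state(); e=st['eef_pos']; print(e,st['contact_force'],st['grip_width'])
r=.11
for t in np.arange(1.4,-.01,-.1):
    b=lid(t,r,.012,-.078); b[0]+=.010; b[2]+=.008
    print(round(t,2),((W(p,b)-e)*1000).round(0))
E
```

```text
[ 0.61300375 -0.1187918   0.18973777] [ 0.41155942 -0.28803909 -0.57491038] 0.0002888938015999309
1.4 [-14.   1.   1.]
1.3 [-24.   3.  -1.]
1.2 [-35.   4.  -3.]
1.1 [-46.   5.  -6.]
1.0 [-56.   6. -11.]
0.9 [-65.   7. -16.]
0.8 [-74.   9. -22.]
0.7 [-83.  10. -30.]
0.6 [-90.  10. -38.]
0.5 [-97.  11. -46.]
0.4 [-103.   12.  -56.]
0.3 [-108.   12.  -66.]
0.2 [-111.   13.  -76.]
0.1 [-114.   13.  -87.]
-0.0 [-116.   13.  -98.]
```

drive_tool(
  hand=[0,0,0,0,0],
  slide=[
    [-14,1,1],
    [-24,3,-1],
    [-35,4,-3],
    [-46,5,-6],
    [-56,6,-11],
  ],
  rot=[
    [0,0,0],
    [0,0,0],
    [0,0,0],
    [0,0,0],
    [0,0,0],
  ],
)

```text
t: 11.5
eef_pos: [0.5571, -0.1123, 0.1799]
eef_rot: [-1.119, 1.252, 1.118]
contact_force: [1.7, 1.4, 2.1]
grip_width: 0.0005
```

drive_tool(
  hand=[0,0,0,0,0],
  slide=[
    [-9,1,-5],
    [-18,3,-11],
    [-27,4,-19],
    [-34,4,-27],
    [-41,5,-35],
  ],
  rot=[
    [0,0,0],
    [0,0,0],
    [0,0,0],
    [0,0,0],
    [0,0,0],
  ],
)

```text
t: 12.0
eef_pos: [0.5153, -0.107, 0.1444]
eef_rot: [-1.119, 1.252, 1.119]
contact_force: [1.1, -0.3, 1.1]
grip_width: 0.0006
```

drive_tool(
  hand=[0,0,0,0,0],
  slide=[
    [-3,0,-5],
    [-6,1,-10],
    [-9,1,-15],
    [-11,1,-20],
    [-13,2,-25],
  ],
  rot=[
    [0,0,0],
    [0,0,0],
    [0,0,0],
    [0,0,0],
    [0,0,0],
  ],
)

```text
t: 12.5
eef_pos: [0.5022, -0.1052, 0.119]
eef_rot: [-1.119, 1.252, 1.118]
contact_force: [0.2, -0.6, 0.4]
grip_width: 0.0004
```

drive_tool(
  hand=[0,0,0,0,0],
  slide=[
    [-1,0,-6],
    [-1,0,-12],
    [-2,0,-17],
    [-2,0,-22],
    [-2,0,-25],
  ],
  rot=[
    [0,0,0],
    [0,0,0],
    [0,0,0],
    [0,0,0],
    [0,0,0],
  ],
)

```text
t: 13.0
eef_pos: [0.5, -0.1052, 0.0934]
eef_rot: [-1.119, 1.253, 1.119]
contact_force: [-1.1, -0.3, 0.7]
grip_width: 0.0005
```

drive_tool(
  hand=[0,0,0,0],
  slide=[
    [0,0,-1],
    [0,0,-2],
    [0,0,-3],
    [0,0,-3],
  ],
  rot=[
    [0,0,0],
    [0,0,0],
    [0,0,0],
    [0,0,0],
  ],
)

```text
t: 13.4
eef_pos: [0.5, -0.1052, 0.092]
eef_rot: [-1.118, 1.252, 1.119]
contact_force: [-8.5, 2.0, 26.4]
grip_width: 0.0004
```

The lid has seated: a force of 26 N at exactly the expected height. Backing up to look at the latch and keeper.

drive_tool(
  hand=[0,0,0,0,0],
  slide=[
    [0,0,20],
    [0,0,60],
    [0,20,100],
    [0,50,140],
    [0,80,170],
  ],
  rot=[
    [0,0,0],
    [0,0,0],
    [0,0,0],
    [0,0,0],
    [0,0,0],
  ],
)

```text
t: 13.9
eef_pos: [0.5005, -0.0249, 0.2647]
eef_rot: [-1.118, 1.25, 1.115]
contact_force: [1.2, 0.3, -1.0]
grip_width: 0.0006
```

drive_tool(
  hand=[26,26,26],
  slide=[
    [0,0,0],
    [0,0,0],
    [0,0,0],
  ],
  rot=[
    [0,0,0],
    [0,0,0],
    [0,0,0],
  ],
)

```text
t: 14.2
eef_pos: [0.5, -0.0258, 0.2639]
eef_rot: [-1.117, 1.252, 1.115]
contact_force: [-0.1, -1.0, -0.2]
grip_width: 0.0198
```

```bash
python3 - <<'E'
from fit import *
d=grab('wrist','w5.png');pickle.dump(d,open('w5.pkl','wb'));p=np.load('box.npy')
print(manip.state()['eef_pos'])
for b in ([-.095,0,.147],[-.095+.092*np.sin(p[4]),.092*np.cos(p[4]),.145],lid(0,.144,.012,.104),lid(0,.144,.012,-.104),lid(0,0,.012,.104),lid(0,.114,.012,0)): print(np.round(b,3), (fproj(d,W(p,b))-[160,40])*2)
c=d['pixels'][40:330,160:540,::-1]; cv2.imwrite('pics/w5c.png',cv2.resize(c,None,fx=2,fy=2))
E
```

```text
[ 0.4997951  -0.02601649  0.2636041 ]
[-0.095  0.     0.147] [[317.99424627 184.78549715]]
[-0.094  0.092  0.145] [[524.58653144 189.69788504]]
[-0.074  0.104  0.084] [[508.18425071 219.14996416]]
[-0.074 -0.104  0.084] [[128.81839362 221.41206409]]
[0.07  0.104 0.084] [[488.91928891 454.96334374]]
[-0.044  0.     0.084] [[318.72531008 272.1104432 ]]
```

View pics/w5c.png

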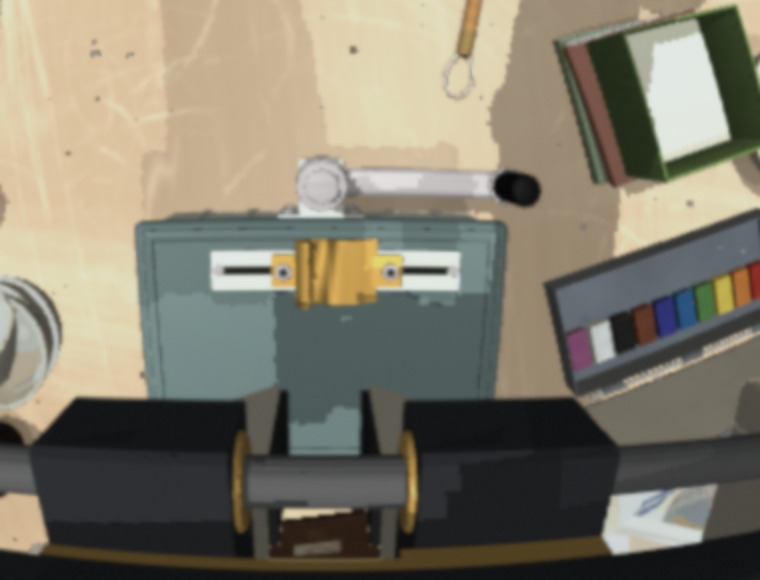

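The lid is shut. The keeper spans x 297–378 in the crop, with its ramp at the right, and its notch is near 318, so I expect a notch angle of about 1.5. The post is at (322,184) and the grip at about (520,188). I'll turn the tool and move over the grip.

drive_tool(
  hand=[34,34,34,34,34],
  slide=[
    [-10,20,0],
    [-20,40,0],
    [-30,60,0],
    [-40,80,0],
    [-46,97,0],
  ],
  rot=[
    [0,0,-0.14],
    [0,0,-0.28],
    [0,0,-0.42],
    [0,0,-0.56],
    [0,0,-0.7],
  ],
)

```text
t: 14.75
eef_pos: [0.4527, 0.0707, 0.2624]
eef_rot: [-0.582, 1.484, 0.574]
contact_force: [1.1, -0.1, 0.5]
grip_width: 0.0339
```

drive_tool(
  hand=[34,34,34,34,34],
  slide=[
    [0,0,0],
    [0,0,0],
    [0,0,0],
    [0,0,0],
    [0,0,0],
  ],
  rot=[
    [0,0,-0.14],
    [0,0,-0.28],
    [0,0,-0.42],
    [0,0,-0.56],
    [0,0,-0.7],
  ],
)

```text
t: 15.25
eef_pos: [0.4522, 0.0694, 0.2613]
eef_rot: [-0.032, 1.567, 0.019]
contact_force: [-0.5, 0.8, -1.2]
grip_width: 0.0337
```

drive_tool(
  hand=[34,34,34,34],
  slide=[
    [0,0,0],
    [0,0,0],
    [0,0,0],
    [0,0,0],
  ],
  rot=[
    [0,0,-0.14],
    [0,0,-0.17],
    [0,0,-0.17],
    [0,0,-0.17],
  ],
)

```text
t: 15.65
eef_pos: [0.4521, 0.069, 0.2609]
eef_rot: [0.099, 1.565, -0.113]
contact_force: [-0.5, 0.4, -0.1]
grip_width: 0.0339
```

```bash
python3 - <<'E'
from fit import *
from scipy.spatial.transform import Rotation as R
d=grab('wrist');p=np.load('box.npy');s=manip.state()
M=R.from_rotvec(s['eef_rot']).as_matrix();print(s['eef_pos'],M.round(3).tolist(),s['joint_pos'].round(2),s['grip_width'])
g=W(p,[-.095+.092*np.sin(p[4]),.092*np.cos(p[4]),.145]);print(g,fproj(d,g), 'post',fproj(d,W(p,[-.095,0,.147])))
im=d['pixels'][:,:,::-1].copy(); cv2.imwrite('pics/w6.png',cv2.resize(im[100:300,180:460],None,fx=2.5,fy=2.5))
E
```

```text
[0.45214872 0.06914547 0.26104813] [[0.002, 0.135, 0.991], [-0.009, 0.991, -0.135], [-1.0, -0.009, 0.004]] [-0.69  0.13  0.47  1.95 -0.06  1.08 -0.33] 0.03416343412926579
[0.45328683 0.07115549 0.145     ] [[322.61482    196.00096709]] post [[323.48315472 286.53365533]]
```

View pics/w6.png

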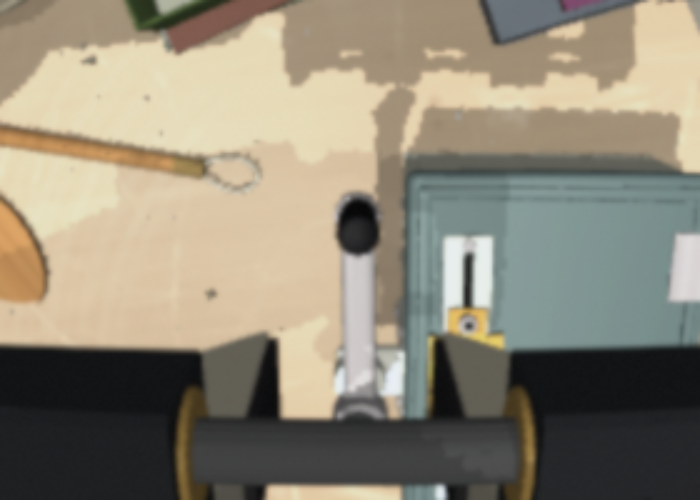

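The grip top is at crop (358,235), i.e. full-frame (323,194), within 2 px of the prediction. I'm descending to straddle it.

drive_tool(
  hand=[34,34,34,34,34],
  slide=[
    [1,2,-35],
    [1,2,-70],
    [1,2,-100],
    [1,2,-120],
    [1,2,-131],
  ],
  rot=[
    [0,0,0],
    [0,0,0],
    [0,0,0],
    [0,0,0],
    [0,0,0],
  ],
)

```text
t: 16.2
eef_pos: [0.4523, 0.0709, 0.1285]
eef_rot: [0.097, 1.567, -0.113]
contact_force: [-0.1, -0.5, -0.2]
grip_width: 0.0339
```

drive_tool(
  hand=[22,22,22],
  slide=[
    [0,0,0],
    [0,0,0],
    [0,0,0],
  ],
  rot=[
    [0,0,0],
    [0,0,0],
    [0,0,0],
  ],
)

```text
t: 16.5
eef_pos: [0.4531, 0.071, 0.1294]
eef_rot: [0.098, 1.566, -0.112]
contact_force: [0.2, -0.4, 0.3]
grip_width: 0.0225
```

```bash
python3 - <<'E'
from fit import *
p=np.load('box.npy');s=manip.state();e=s['eef_pos'];print(e,s['contact_force'],s['grip_width'])
for a in np.arange(0,2.01,.1): print(round(a,1),((W(p,[-.095+.092*np.sin(a),.092*np.cos(a),0])-e)*1000).round(1)[:2])
E
```

```text
[0.45305562 0.07098024 0.12943451] [ 0.17831236 -0.35271854  0.2757712 ] 0.02249091908324255
0.0 [-0.4  0.2]
0.1 [ 8.7 -1.3]
0.2 [17.6 -3.7]
0.3 [26.2 -7.1]
0.4 [ 34.4 -11.2]
0.5 [ 42.1 -16.2]
0.6 [ 49.3 -21.9]
0.7 [ 55.9 -28.3]
0.8 [ 61.9 -35.3]
0.9 [ 67.1 -42.9]
1.0 [ 71.5 -50.9]
1.1 [ 75.1 -59.4]
1.2 [ 77.8 -68.2]
1.3 [ 79.7 -77.2]
1.4 [ 80.6 -86.4]
1.5 [ 80.6 -95.5]
1.6 [  79.7 -104.7]
1.7 [  77.9 -113.7]
1.8 [  75.2 -122.5]
1.9 [  71.6 -131. ]
2.0 [  67.2 -139.1]
```

drive_tool(
  hand=[22,22,22,22,22],
  slide=[
    [9,-1,0],
    [18,-4,0],
    [26,-7,0],
    [34,-11,0],
    [42,-16,0],
  ],
  rot=[
    [0,0,-0.1],
    [0,0,-0.2],
    [0,0,-0.3],
    [0,0,-0.4],
    [0,0,-0.5],
  ],
)

```text
t: 17.0
eef_pos: [0.4959, 0.0554, 0.1305]
eef_rot: [0.492, 1.512, -0.505]
contact_force: [-0.5, 0.1, 0.4]
grip_width: 0.0221
```

drive_tool(
  hand=[22,22,22,22],
  slide=[
    [7,-6,0],
    [14,-12,0],
    [20,-19,0],
    [25,-27,0],
  ],
  rot=[
    [0,0,-0.1],
    [0,0,-0.2],
    [0,0,-0.3],
    [0,0,-0.4],
  ],
)

```text
t: 17.4
eef_pos: [0.5218, 0.0288, 0.1315]
eef_rot: [0.804, 1.414, -0.815]
contact_force: [-0.6, 0.9, -0.5]
grip_width: 0.0222
```

drive_tool(
  hand=[22,22,22,22,22],
  slide=[
    [1,-4,0],
    [3,-9,0],
    [4,-13,0],
    [6,-17,0],
    [8,-22,0],
  ],
  rot=[
    [0,0,-0.05],
    [0,0,-0.1],
    [0,0,-0.15],
    [0,0,-0.2],
    [0,0,-0.25],
  ],
)

```text
t: 17.9
eef_pos: [0.5302, 0.0074, 0.1325]
eef_rot: [0.997, 1.329, -1.004]
contact_force: [-2.8, 2.2, 3.2]
grip_width: 0.0216
```

```bash
cat > ang.py <<'E'
from fit import *
p=np.load('box.npy');s=manip.state();e=s['eef_pos'];v=e-W(p,[-.095,0,0]);c,q=np.cos(p[2]),np.sin(p[2]);b=[c*v[0]+q*v[1],-q*v[0]+c*v[1]]
a=np.arctan2(b[0],b[1]);f=s['contact_force'];fb=[c*f[0]+q*f[1],-q*f[0]+c*f[1]]
print('t',s['t'],'tcp angle',a.round(3),'r',np.hypot(*b).round(4),e.round(4),'F tang',(fb[0]*np.cos(a)-fb[1]*np.sin(a)).round(1),'F',f.round(1))
for x in np.arange(.05,.41,.05): print(round(x,2),((W(p,[-.095+.092*np.sin(a+x),.092*np.cos(a+x),0])-e)*1000).round(1)[:2],end=' ')
E
python3 ang.py
```

```text
t 17.9 tcp angle 1.15 r 0.0926 [0.5302 0.0074 0.1325] F tang -2.9 F [-2.8  2.2  3.2]
0.05 [ 0.7 -4.6] 0.1 [ 1.7 -9.1] 0.15 [  2.5 -13.6] 0.2 [  3.1 -18.2] 0.25 [  3.4 -22.8] 0.3 [  3.5 -27.4] 0.35 [  3.4 -32. ] 0.4 [  3.1 -36.6]
```

It's on the ramp, with about 3 N tangential. Continuing slowly and following the lever upward.

drive_tool(
  hand=[22,22,22,22],
  slide=[
    [1,-4,1],
    [1,-8,2],
    [2,-11,3],
    [3,-15,3],
  ],
  rot=[
    [0,0,-0.04],
    [0,0,-0.08],
    [0,0,-0.12],
    [0,0,-0.16],
  ],
)

```text
t: 18.3
eef_pos: [0.5334, -0.0065, 0.136]
eef_rot: [1.119, 1.265, -1.124]
contact_force: [-2.7, 7.8, 6.2]
grip_width: 0.0222
```

```bash
python3 ang.py
```

```text
t 18.3 tcp angle 1.304 r 0.0926 [ 0.5334 -0.0065  0.136 ] F tang -8.1 F [-2.7  7.8  6.2]
0.05 [-0.1 -4.7] 0.1 [ 0.3 -9.2] 0.15 [  0.4 -13.8] 0.2 [  0.2 -18.4] 0.25 [ -0.1 -23. ] 0.3 [ -0.7 -27.6] 0.35 [ -1.5 -32.1] 0.4 [ -2.5 -36.6]
```

drive_tool(
  hand=[22,22,22],
  slide=[
    [0,-3,1],
    [0,-6,2],
    [0,-9,3],
  ],
  rot=[
    [0,0,-0.03],
    [0,0,-0.06],
    [0,0,-0.09],
  ],
)

```text
t: 18.6
eef_pos: [0.5336, -0.0156, 0.1392]
eef_rot: [1.188, 1.224, -1.192]
contact_force: [1.0, 4.5, -3.1]
grip_width: 0.0224
```

```bash
python3 ang.py
```

```text
t 18.6 tcp angle 1.402 r 0.092 [ 0.5336 -0.0156  0.1392] F tang -4.4 F [ 1.   4.5 -3.1]
0.05 [ 0.1 -4.6] 0.1 [ 0.  -9.2] 0.15 [ -0.3 -13.8] 0.2 [ -0.9 -18.3] 0.25 [ -1.7 -22.9] 0.3 [ -2.7 -27.4] 0.35 [ -4.  -31.8] 0.4 [ -5.4 -36.1]
```

drive_tool(
  hand=[22,22,22],
  slide=[
    [0,-2,0],
    [0,-4,0],
    [0,-5,0],
  ],
  rot=[
    [0,0,-0.02],
    [0,0,-0.04],
    [0,0,-0.05],
  ],
)

```text
t: 18.9
eef_pos: [0.5338, -0.0218, 0.1394]
eef_rot: [1.226, 1.198, -1.231]
contact_force: [0.0, 0.0, -0.6]
grip_width: 0.0226
```

```bash
python3 ang.py
```

```text
t 18.9 tcp angle 1.47 r 0.092 [ 0.5338 -0.0218  0.1394] F tang -0.0 F [ 0.   0.  -0.6]
0.05 [-0.2 -4.6] 0.1 [-0.6 -9.2] 0.15 [ -1.3 -13.7] 0.2 [ -2.2 -18.2] 0.25 [ -3.3 -22.7] 0.3 [ -4.6 -27.1] 0.35 [ -6.2 -31.4] 0.4 [ -7.9 -35.7]
```

The force vanished, so the nose seems to have dropped off the crest. I'll feel gently for the end wall.

drive_tool(
  hand=[22,22,22],
  slide=[
    [0,-2,0],
    [0,-4,0],
    [0,-4,0],
  ],
  rot=[
    [0,0,-0.02],
    [0,0,-0.04],
    [0,0,-0.04],
  ],
)

```text
t: 19.2
eef_pos: [0.5336, -0.0269, 0.1394]
eef_rot: [1.256, 1.176, -1.262]
contact_force: [0.7, -2.3, -0.4]
grip_width: 0.022
```

```bash
python3 ang.py
```

```text
t 19.2 tcp angle 1.525 r 0.0921 [ 0.5336 -0.0269  0.1394] F tang 2.2 F [ 0.7 -2.3 -0.4]
0.05 [-0.5 -4.6] 0.1 [-1.2 -9.1] 0.15 [ -2.1 -13.6] 0.2 [ -3.3 -18.1] 0.25 [ -4.6 -22.5] 0.3 [ -6.2 -26.8] 0.35 [ -8. -31.] 0.4 [-10.  -35.2]
```

drive_tool(
  hand=[22,22,22],
  slide=[
    [0,-1,0],
    [0,-2,0],
    [0,-2,0],
  ],
  rot=[
    [0,0,-0.01],
    [0,0,-0.02],
    [0,0,-0.02],
  ],
)

```text
t: 19.5
eef_pos: [0.5337, -0.0289, 0.1394]
eef_rot: [1.271, 1.166, -1.277]
contact_force: [-0.0, -1.5, 0.4]
grip_width: 0.0225
```

```bash
python3 ang.py
```

```text
t 19.5 tcp angle 1.547 r 0.0923 [ 0.5337 -0.0289  0.1394] F tang 1.5 F [-0.  -1.5  0.4]
0.05 [-0.9 -4.5] 0.1 [-1.6 -9.1] 0.15 [ -2.6 -13.6] 0.2 [ -3.9 -18. ] 0.25 [ -5.3 -22.4] 0.3 [ -7.  -26.6] 0.35 [ -8.8 -30.8] 0.4 [-10.9 -34.9]
```

drive_tool(
  hand=[22,22,22,22],
  slide=[
    [0,-1,0],
    [0,-2,0],
    [0,-3,0],
    [0,-3,0],
  ],
  rot=[
    [0,0,-0.01],
    [0,0,-0.02],
    [0,0,-0.03],
    [0,0,-0.03],
  ],
)

```text
t: 19.9
eef_pos: [0.5336, -0.0321, 0.1394]
eef_rot: [1.293, 1.151, -1.299]
contact_force: [-0.2, 0.3, -0.4]
grip_width: 0.0219
```

```bash
python3 ang.py
```

```text
t 19.9 tcp angle 1.581 r 0.0927 [ 0.5336 -0.0321  0.1394] F tang -0.2 F [-0.2  0.3 -0.4]
0.05 [-1.4 -4.5] 0.1 [-2.3 -9. ] 0.15 [ -3.4 -13.4] 0.2 [ -4.8 -17.8] 0.25 [ -6.4 -22.1] 0.3 [ -8.2 -26.3] 0.35 [-10.2 -30.5] 0.4 [-12.5 -34.5]
```

drive_tool(
  hand=[22,22,22,22],
  slide=[
    [0,-1,0],
    [-1,-2,0],
    [-1,-3,0],
    [-1,-3,0],
  ],
  rot=[
    [0,0,-0.01],
    [0,0,-0.02],
    [0,0,-0.03],
    [0,0,-0.03],
  ],
)

```text
t: 20.3
eef_pos: [0.5327, -0.0349, 0.1394]
eef_rot: [1.315, 1.135, -1.321]
contact_force: [0.1, 0.9, 0.5]
grip_width: 0.0221
```

```bash
python3 ang.py; python3 - <<'E'
from h import *
d=grab('wrist'); cv2.imwrite('pics/w7.png',cv2.resize(d['pixels'][120:320,180:460,::-1],None,fx=2.5,fy=2.5))
E
```

```text
t 20.3 tcp angle 1.613 r 0.0921 [ 0.5327 -0.0349  0.1394] F tang -0.9 F [0.1 0.9 0.5]
0.05 [-1.  -4.5] 0.1 [-2.1 -9. ] 0.15 [ -3.4 -13.4] 0.2 [ -4.9 -17.7] 0.25 [ -6.6 -22. ] 0.3 [ -8.5 -26.2] 0.35 [-10.7 -30.2] 0.4 [-13.  -34.2]
```

View pics/w7.png

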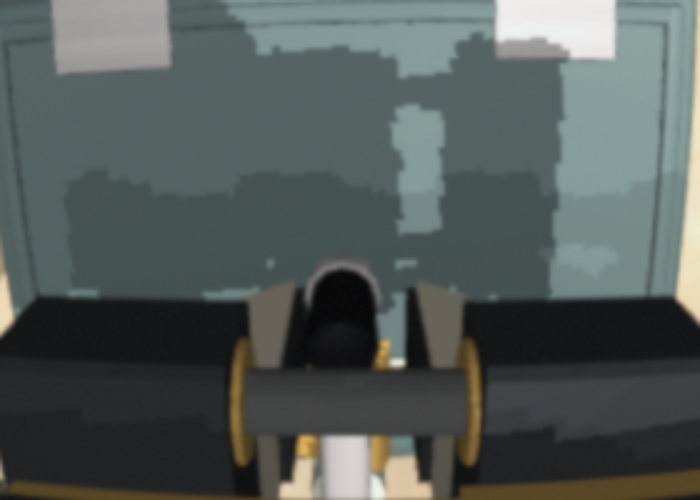

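The camera now looks from the hinge side. The grip, at crop x 308–378, sits near the left (pushing) finger, so I'll feel a few mm further.

drive_tool(
  hand=[22,22,22,22],
  slide=[
    [0,-1,0],
    [0,-2,0],
    [0,-2,0],
    [0,-2,0],
  ],
  rot=[
    [0,0,-0.01],
    [0,0,-0.02],
    [0,0,-0.02],
    [0,0,-0.02],
  ],
)

```text
t: 20.75
eef_pos: [0.5326, -0.0357, 0.1393]
eef_rot: [1.33, 1.127, -1.335]
contact_force: [-0.4, 5.4, 1.0]
grip_width: 0.0224
```

drive_tool(
  hand=[22,22,22],
  slide=[
    [0,-1,0],
    [0,-2,0],
    [0,-2,0],
  ],
  rot=[
    [0,0,-0.01],
    [0,0,-0.02],
    [0,0,-0.02],
  ],
)

```text
t: 21.05
eef_pos: [0.5324, -0.0358, 0.1393]
eef_rot: [1.345, 1.119, -1.349]
contact_force: [-1.0, 7.2, 3.6]
grip_width: 0.0218
```

The end wall is felt: position held with force rising to 7 N. Releasing, withdrawing and checking.

drive_tool(
  hand=[22,30,40,40,40],
  slide=[
    [0,3,0],
    [0,3,0],
    [0,3,0],
    [0,3,0],
    [0,3,0],
  ],
  rot=[
    [0,0,0],
    [0,0,0],
    [0,0,0],
    [0,0,0],
    [0,0,0],
  ],
)

```text
t: 21.55
eef_pos: [0.5323, -0.0332, 0.1392]
eef_rot: [1.345, 1.119, -1.349]
contact_force: [-0.2, 0.7, 0.3]
grip_width: 0.0398
```

drive_tool(
  hand=[40,40,40,40,40],
  slide=[
    [0,0,20],
    [0,0,50],
    [0,0,90],
    [0,0,130],
    [0,0,160],
  ],
  rot=[
    [0,0,0],
    [0,0,0],
    [0,0,0],
    [0,0,0],
    [0,0,0],
  ],
)

```text
t: 22.05
eef_pos: [0.5326, -0.0339, 0.3016]
eef_rot: [1.347, 1.117, -1.349]
contact_force: [1.0, -0.1, -0.6]
grip_width: 0.0397
```

drive_tool(
  hand=[40,40,40,40,40],
  slide=[
    [-40,0,10],
    [-80,0,20],
    [-110,0,20],
    [-120,0,20],
    [-120,0,20],
  ],
  rot=[
    [0,0,0],
    [0,0,0],
    [0,0,0],
    [0,0,0],
    [0,0,0],
  ],
)

```text
t: 22.55
eef_pos: [0.4115, -0.0338, 0.3216]
eef_rot: [1.349, 1.121, -1.346]
contact_force: [0.9, 0.7, -1.1]
grip_width: 0.0397
```

```bash
python3 - <<'E'
from fit import *
d=grab('wrist','w8.png');p=np.load('box.npy');print(manip.state()['eef_pos'],-d['R'].T@d['t'])
for b in ([-.095,0,.147],[-.095+.092*np.sin(1.58),.092*np.cos(1.58),.148],lid(0,.144,.012,.104),lid(0,.144,.012,-.104)): print(np.round(b,3), (fproj(d,W(p,b))-[180,80])*2.5)
cv2.imwrite('pics/w8c.png',cv2.resize(d['pixels'][80:320,180:500,::-1],None,fx=2.5,fy=2.5))
E
```

```text
[ 0.41252961 -0.0336157   0.32184109] [ 0.48343161 -0.04801412  0.47069722]
[-0.095  0.     0.147] [[311.14787904 198.22857533]]
[-0.003 -0.001  0.148] [[296.40686898 -19.77433503]]
[-0.074  0.104  0.084] [[115.26426914 157.90918925]]
[-0.074 -0.104  0.084] [[522.09561237 127.33234865]]
```

View pics/w8c.png

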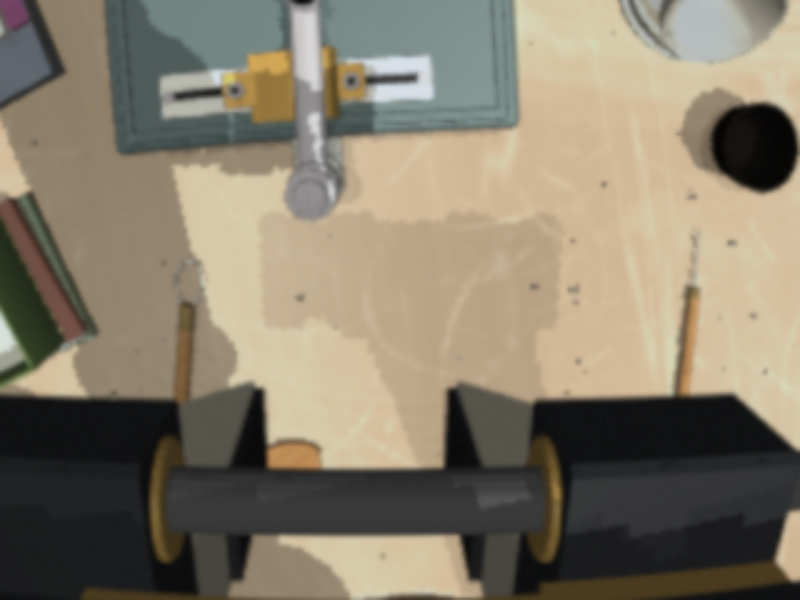

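The lever lies over the notch side of the keeper, which spans x 248–337 in the crop with the lever at 290–325. The lid is flush and the tool is clear, so I'm handing in.

```bash
python3 -c "
from plant import manip
print(manip.finish_job(), manip.state()['t'])"
```

```text
the job is handed in; nothing more can be done
the job is handed in; nothing more can be done
```

The job is handed in, and every check I could make agrees that the cup is in the box, the lid is shut and the latch is in its notch. No verdict was reported.

- **Cup:** I first gripped it about 7 mm off centre, so I let go and regripped it centred before lifting. It was set down on the slab and released. The wrist picture taken before shutting the lid showed it upright beside the fixed cup.
- **Lid:** It was swung shut at about 1 rad/s, slower near the end. It seated at exactly the expected height, where the press peaked at about 26 N. Its outline in the later pictures matches the shut position.
- **Latch:** I pushed the lever round with the fingers loosely straddling the grip, following it up the ramp. The sideways force was at most about 8 N on the ramp, fell to zero as the nose passed the crest, then rose to about 7 N against the end wall at roughly 1.59 rad. The last picture shows the lever over the notch side of the keeper with the robot clear.

**Not measured:** The lever's lift in the notch was never measured directly; I inferred it from the force pattern. No closing picture of all the bystanders was taken, but I felt no contact with any of them. The job took about 22.6 s of the 70 s allowed.

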